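# Roll the sample jar to the blue stripe

## Task

Mix the closed sample jar by rolling it: with the fingertips on its top, push it so that it rolls along the grey mat and stops on the blue stripe, lying along the stripe. It must roll, not slide, and stay down on the mat: do not grip it, lift it or shove it from low on its side. Leave the vials, the pipette and the marker pen where they are.

Things in the scene. Friction and masses are not known exactly. Their poses are not given: they have to be found in the camera images.
- jar: Closed amber jar lying on its side on the mat: body 64 mm across, 104 mm long, red patch uppermost at the start, white 50 mm cap at the +x end reaching 74 mm from the origin. 0.25 to 0.45 kg. Origin on its axis, half-way along the body, 36 mm above the table (jar top: 68 mm). x is its axis, roughly along the stripes; y and z turn as it rolls
- mat: Fixed grey foam mat, 280 mm (its x) by 400 mm (its y), 4 mm thick, flat on the dark red table. Origin at the centre of its underside; the jar rolls along its y. At rest the jar stays put; rolling free at 0.1 m/s it coasts some 20 to 40 mm before the soft mat stops it. Jar on mat or fingertip: friction about 0.6
- stripe_blue: Flat blue stripe on the mat's top, 250 mm long (its x, the stripe's length) and 20 mm wide (its y), no height to speak of; origin at its centre. The target: it lies to one side of the jar (either +y or -y of the mat), 95 to 150 mm away
- stripe_yellow: Flat yellow stripe of the same size on the other side of the jar; not the target
- vial_a: bystander, to be left alone; small clear vial with a blue cap standing on the mat near its +x edge, beyond the jar's cap; 22 mm across, 44 mm tall, origin under its foot
- vial_b: bystander, to be left alone; second vial, same as the other, beside it
- pipette: bystander, to be left alone; white pipette with blue ends lying on the table right of the mat, 280 mm long, 26 mm thick; origin under the middle
- marker: bystander, to be left alone; black marker pen lying left of the mat, 130 mm long; origin under its middle
Mind the look-alikes: they are no part of the job. Leave any pink look-alike of the jar alone.

How it is judged:
On the way:
1. the jar has rolled well over: its red patch, uppermost at the start, points mostly down (more than 2.2 rad, 126 degrees, from up), with the jar on the mat (angle between jar's own z axis and vertical above 2.2 rad and height (world z) of jar below 0.0385 m), for 0.02 s.
At the end, for the whole second after the job is handed in: The jar lies at rest on the mat with its axis within 10 mm of the blue stripe's middle line, within 0.2 rad (11 degrees) of the stripe's direction, and its middle within 50 mm of the stripe's middle lengthwise (y of jar in the frame of stripe_blue between -0.01 and 0.01 m and x of jar in the frame of stripe_blue between -0.05 and 0.05 m and angle between the x axis of jar and the x axis of stripe_blue, either way round below 0.2 rad and height (world z) of jar between 0.0335 and 0.0385 m and linear speed of jar below 0.01 m/s and angular speed of jar below 0.3 rad/s); the robot touches nothing.
It fails at once if the jar is lifted off the mat (its axis more than 10 mm above its resting height) (height (world z) of jar above 0.046 m).
It fails at once if the fingers push the jar from low down, or take it between them (finger contact while the grasp point is less than 66 mm above the table: fingertips below about 47 mm) (contact force between the fingers and jar above 0.5 N and height (world z) of the grasp point below 0.066 m).
It fails at once if the jar leaves the mat (height (world z) of jar below 0.0335 m).
It fails at once if a vial is disturbed (moved more than 15 mm) (distance of any of vial_a, vial_b from where it was at the start of the episode above 0.015 m).
It fails at once if the pipette or marker pen is disturbed (moved more than 20 mm) (distance of any of pipette, marker from where it was at the start of the episode above 0.02 m).
It also fails if it takes over 48 s, if anything falls off the work surface, if the arm or the gripper's body presses on something with over 40 N, if the wrist force passes 120 N, or if a joint passes its speed limit or range.

## Robot

A 6-joint arm with a two-finger parallel gripper is mounted at the origin on the work surface. World frame = base frame: x ahead of the robot, y to its left, z up, the work surface at z = 0. Lengths are in m, angles in rad, forces in N, time in s.
With the tool pointing down it reaches from about 0.35 to 0.8 m from the base axis. Payload 7.3 kg.
Tool frame: the origin (TCP) lies between the finger pads; the fingertips stand 25 mm ahead of it and the grasp point (between the pads) lies 6 mm ahead of it (r.tip_extent is the distance from the TCP to the fingertips, in m); z points along the fingers, y is the direction in which the jaws open and shut (so a half turn about z gives the same grasp; the last joint's range is limited). The gripper opens to 85 mm and grips with 20 to 120 N. Pads are 22 mm wide; open, the fingers measure 114 mm over their backs; the gripper's body (76 mm by 85 mm) begins 54 mm behind the grasp point. The pads swing forward as they close: fully open they stand 13 mm farther back than shut.
Start: joints at [-1.311, 0.342, 1.524, -0, 1.275, -0.146], TCP at [0.207, -0.482, 0.256] pointing down, gripper open.
Joint ranges: [-2.53, 2.53], [-0.77, 2.02], [0.04, 2.7], [-1, 4.14], [0.28, 2.66], [-3.11, 3.11]. Speed limits (rad/s): [2.57, 2.57, 3.14, 3.14, 3.14, 3.14].

## Interface

Orientations are given as a unit quaternion [x, y, z, w].
In Python, from workcell import r, command_gripper, optics gives the robot as it stands. The module is installed in compiled form; this text tells all that it offers. Calls block until the motion is done:
- r.reach(position, orientation): joint-space move of the TCP to a pose.
- r.move_straight(position, orientation=None, speed=0.15, max_force=None): straight line of the TCP; orientation=None keeps the orientation; speed is the mean speed in m/s. With max_force (N) it stops when the force on the tool has changed by that much, and returns True; else False.
- r.movej(angles): joint-space move.
- command_gripper(opening, force=None): finger opening in m; force is the grip in N (None keeps the last); returns when the fingers have stopped.
- r.hold(seconds).
- r.solve_ik(position, orientation): joint angles nearest the present ones, or None.
- r.read_state(): the state.
- optics.get_image(name): name is "side" or "top" or "wrist"; returns (picture, depth): 384x512x3 uint8, red, green, blue; 384x512 float32, m along the optical axis (not along the pixel's ray), 0 where there is no reading.
- optics.camera_model(name): a dict with "K" (3x3 intrinsics, pixels), "R" (3x3) and "t" (3): a world point X has camera coordinates R X + t; the wrist camera has in their place "tool_from_camera" (4x4, takes a point from camera to tool coordinates, whose origin is the TCP and whose axes are the flange's). Camera axes: x right, y down, z forward; pixel columns grow to the right and rows downward; lengths in m; the calibration is good to about 2 mm. The wrist camera is an equidistant fisheye: a pixel r from the principal point sees the ray r / f radians off the axis. A picture is of the moment at which its call begins: read the wrist's pose just before it. camera_model takes no time and is no camera call.
A pose or a line that the arm cannot do raises r.PlanningError and nothing moves.
- r.finish_job(): hands the job in, once; it reports no verdict.
The state is a dict: "time_s": time; "joint_positions": joint angles; "dq": joint speeds; "tau": joint torques, N m; "eef_pos": TCP position; "eef_rot": TCP orientation; "contact_force": force on the tool from outside, world axes, zero at the start; "torque": the same for the moment, N m; "grip_width": finger opening in m.
Only numpy, scipy, OpenCV 4.12 (cv2) and the standard library are available. Lean on these libraries where they do the work, as an engineer would, in place of code of your own. Each camera call takes 0.05 s, during which the arm holds its last target.

## Working session

There is one attempt and no reset: what is moved stays moved. The work goes in short steps, each a Python script; the robot and the scene stay as the last script left them, time stands still between calls to the robot, and variables do not carry over. Pictures are saved under pics/ and viewed, and the job is handed in when it is done.

```bash
mkdir -p pics
python3 - <<'E'
from workcell import r, command_gripper, optics
import cv2,numpy as np
for n in ["top","side"]:
    p,d=optics.get_image(n); cv2.imwrite(f"pics/{n}0.png",p[:,:,::-1]); np.savez(f"{n}0.npz",p=p,d=d)
    m=optics.camera_model(n); print(n,{k:np.round(v,4).tolist() if hasattr(v,'tolist') else v for k,v in m.items()})
s=r.read_state(); print(s["eef_pos"],s["eef_rot"],s["time_s"],s["grip_width"],r.tip_extent)
E
```

```text
top {'K': [[427.3602, 0.0, 252.7618], [0.0, 427.3602, 194.367], [0.0, 0.0, 1.0]], 'R': [[-0.0295, -0.9994, -0.0205], [-0.9923, 0.0318, -0.1198], [0.1204, 0.0168, -0.9926]], 't': [0.0128, 0.4659, 1.1852]}
side {'K': [[393.1887, 0.0, 257.7408], [0.0, 393.1887, 195.3234], [0.0, 0.0, 1.0]], 'R': [[-0.9986, -0.05, -0.0174], [-0.0171, 0.6158, -0.7878], [0.0501, -0.7863, -0.6157]], 't': [0.4968, 0.0724, 1.0257]}
[ 0.20716892 -0.48205973  0.25569974] [ 9.79487341e-01  2.01504590e-01 -5.29837350e-05 -6.68535012e-04] 0.1 0.0854434040178458 0.025
```

View pics/top0.png

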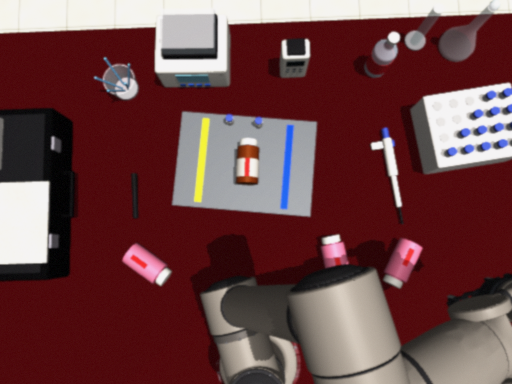

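View pics/side0.png

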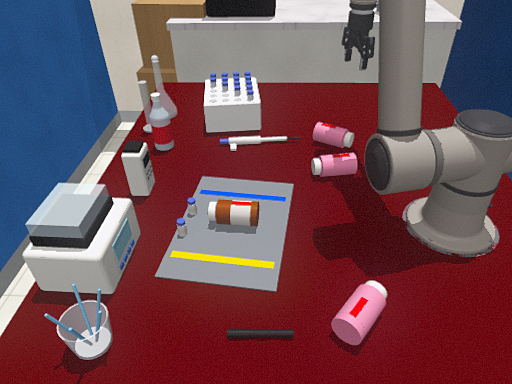

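The top view shows the jar around (247,162) with its cap up-image (+x). The blue stripe is at about (287,167) on the −y side, the yellow at (202,160), and the vials at (228,120) and (258,123). I'll measure these more closely.

```bash
cat > h.py <<'E'
import numpy as np,cv2
from workcell import r, command_gripper, optics
def ray(name,u,v,z):
    m=optics.camera_model(name);K=np.array(m["K"]);R=np.array(m["R"]);t=np.array(m["t"])
    c=-R.T@t; d=R.T@np.linalg.inv(K)@np.array([u,v,1.]); return c+d*(z-c[2])/d[2]
def cen(mask):
    n,l,s,c=cv2.connectedComponentsWithStats(mask.astype(np.uint8)); i=1+np.argmax(s[1:,4]); return l==i
def line(name,mask,z):
    v,u=np.nonzero(mask); P=np.array([ray(name,a,b,z)[:2] for a,b in zip(u,v)])
    rc=cv2.minAreaRect((P*1000).astype(np.float32)); c=P.mean(0); w,V=np.linalg.eigh(np.cov((P-c).T)); d=V[:,1]; d=d*np.sign(d[0])
    return c,d,rc
def masks(p):
    q=p.astype(int);R,G,B=q[...,0],q[...,1],q[...,2]
    blue=cen((B>R+80)&(B>G+60)); yel=cen((R>150)&(G>150)&(B<90)); return blue,yel
E
python3 - <<'E'
from h import *
for n in ["top","side"]:
    p=np.load(n+"0.npz")["p"]; 
    for nm,m in zip("by",masks(p)):
        c,d,rc=line(n,m,.004); print(n,nm,c.round(4),np.arctan2(d[1],d[0]).round(4),rc)
p=np.load("top0.npz")["p"]; cv2.imwrite("pics/c1.png",cv2.resize(p[100:220,165:325,::-1],None,fx=5,fy=5,interpolation=cv2.INTER_CUBIC))
p=np.load("side0.npz")["p"]; cv2.imwrite("pics/c2.png",cv2.resize(p[175:285,160:300,::-1],None,fx=5,fy=5,interpolation=cv2.INTER_CUBIC))
E
```

```text
top b [ 0.5478 -0.1022] -0.1163 ((549.0806274414062, -102.26587677001953), (21.669281005859375, 247.75709533691406), 83.32560729980469)
top y [0.5781 0.1459] -0.1176 ((578.033447265625, 145.6157989501953), (17.174182891845703, 243.57754516601562), 83.39513397216797)
side b [ 0.5461 -0.0985] -0.1164 ((548.0167846679688, -98.895263671875), (21.510549545288086, 249.82469177246094), 83.18641662597656)
side y [0.5751 0.1499] -0.1156 ((577.2724609375, 149.65057373046875), (20.352479934692383, 249.8928680419922), 83.37760925292969)
```

View pics/c1.png

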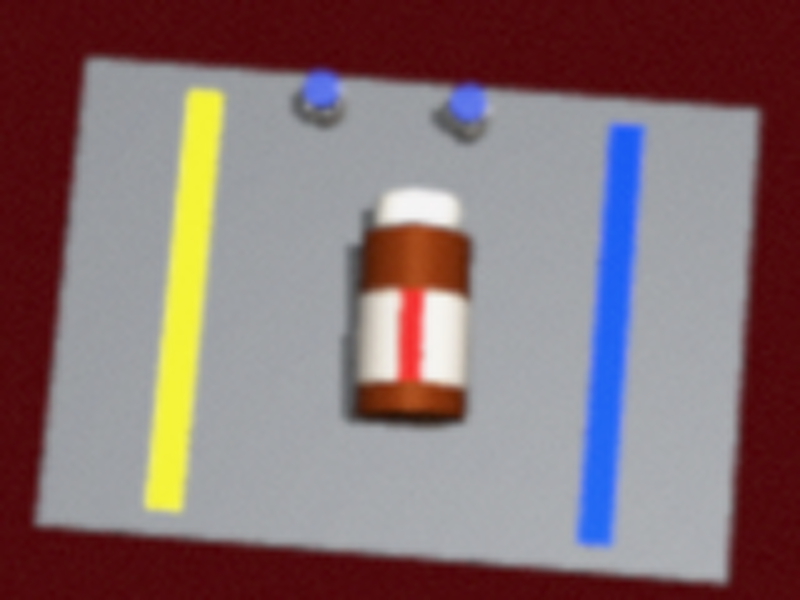

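View pics/c2.png

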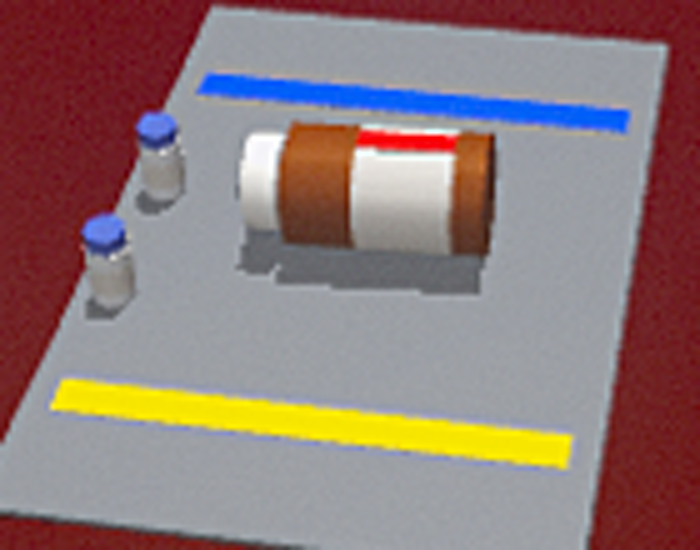

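Crops: body spans ~(361..468, 228..418) in c1, cap above it. I'll fit the jar axis using the depth data.

```bash
cat >> h.py <<'E'
from scipy.optimize import least_squares
def cloud(name,d):
    m=optics.camera_model(name);K=np.array(m["K"]);R=np.array(m["R"]);t=np.array(m["t"])
    v,u=np.nonzero(d>0); z=d[v,u]; C=np.c_[(u-K[0,2])/K[0,0]*z,(v-K[1,2])/K[1,1]*z,z]
    return (C-t)@R,u,v
BM=np.array([[np.cos(-.1164),-np.sin(-.1164)],[np.sin(-.1164),np.cos(-.1164)]])
SB=np.array([.5485,-.1005])
def jar(name,p,d,y0,y1):
    """fit jar axis in stripe frame; returns a (y at x=xc), slope, body x extents, zaxis"""
    P,u,v=cloud(name,d); L=(P[:,:2]-SB)@BM
    k=(P[:,2]>.02)&(P[:,2]<.08)&(abs(L[:,0])<.13)&(L[:,1]>y0)&(L[:,1]<y1)
    # exclude vials/cap: amber/label body only
    X=L[k];Z=P[k,2]; col=p[v[k],u[k]]
    xlo=np.percentile(X[:,0],1)
    b=(X[:,0]>xlo+.01)&(X[:,0]<xlo+.095)
    def f(q): 
        yy=(X[b,1]-q[0]-q[1]*(X[b,0]-.0))*np.cos(np.arctan(q[1])); return np.hypot(yy,Z[b]-q[2])-.032
    s=least_squares(f,[np.median(X[b,1]),0,.036],loss="soft_l1",f_scale=.002)
    ys=X[:,1]-s.x[0]-s.x[1]*X[:,0]; kk=abs(ys)<.012
    return s.x,np.sqrt(np.mean(s.fun**2)),X[kk,0].min(),X[kk,0].max(),k.sum(),Z.max()
E
python3 - <<'E'
from h import *
for n in ["top","side"]:
    a=np.load(n+"0.npz"); 
    P,u,v=cloud(n,a["d"]);L=(P[:,:2]-SB)@BM; k=(abs(L[:,0])<.1)&(L[:,1]>.03)&(L[:,1]<.06); print(n,"mat z",np.median(P[k,2]))
    print(jar(n,a["p"],a["d"],.06,.19))
    k=(abs(L[:,0])<.15)&(L[:,1]>.0)&(L[:,1]<.25)&(P[:,2]>.042)&(P[:,2]<.06)&(L[:,0]>.1); print("vials",L[k].round(3).tolist())
E
```

```text
top mat z 0.003044431077938689
(array([0.11298601, 0.05449741, 0.03544924]), np.float64(0.0018243152288489612), np.float64(-0.06516276103059174), np.float64(0.06062399820411223), np.int64(1103), np.float64(0.0730828041167521))
vials [[0.129, 0.179], [0.129, 0.176], [0.126, 0.184], [0.126, 0.181], [0.127, 0.179], [0.126, 0.176], [0.127, 0.173], [0.126, 0.17], [0.123, 0.184], [0.122, 0.181], [0.123, 0.178], [0.123, 0.175], [0.124, 0.172], [0.124, 0.17], [0.121, 0.184], [0.122, 0.181], [0.119, 0.177], [0.122, 0.176], [0.122, 0.173], [0.122, 0.17], [0.122, 0.167], [0.126, 0.095], [0.128, 0.093], [0.128, 0.09], [0.117, 0.186], [0.117, 0.183], [0.118, 0.181], [0.117, 0.177], [0.118, 0.175], [0.119, 0.172], [0.118, 0.169], [0.118, 0.166], [0.125, 0.098], [0.124, 0.095], [0.125, 0.092], [0.125, 0.089], [0.125, 0.087], [0.114, 0.183], [0.114, 0.18], [0.115, 0.178], [0.115, 0.175], [0.115, 0.172], [0.115, 0.169], [0.12, 0.1], [0.121, 0.098], [0.12, 0.095], [0.121, 0.092], [0.122, 0.089], [0.122, 0.086], [0.123, 0.084], [0.112, 0.183], [0.111, 0.18], [0.111, 0.177], [0.112, 0.174], [0.112, 0.17
[... 1381 characters left out ...]
.17], [0.128, 0.177], [0.127, 0.173], [0.124, 0.174], [0.121, 0.174], [0.118, 0.176], [0.115, 0.176], [0.114, 0.171], [0.127, 0.179], [0.125, 0.178], [0.122, 0.178], [0.119, 0.18], [0.116, 0.18], [0.115, 0.177], [0.113, 0.176], [0.109, 0.177], [0.128, 0.183], [0.127, 0.181], [0.123, 0.183], [0.121, 0.182], [0.12, 0.179], [0.116, 0.181], [0.114, 0.181], [0.111, 0.18], [0.11, 0.178], [0.129, 0.183], [0.125, 0.186], [0.123, 0.185], [0.12, 0.185], [0.117, 0.186], [0.114, 0.187], [0.112, 0.184], [0.109, 0.186], [0.109, 0.179], [0.125, 0.186], [0.122, 0.188], [0.118, 0.189], [0.116, 0.188], [0.113, 0.19], [0.112, 0.187], [0.11, 0.185], [0.125, 0.188], [0.122, 0.189], [0.119, 0.19], [0.114, 0.188]]
```

Jar against stripe, both cameras: axis about 113 mm to the +y side, turned +0.048 rad, body middle at stripe x≈−14 mm. The fitted radius and height match the sizes given.

Plan: open the jaws about 50 mm along the jar's axis, so the two 22 mm-wide tips act as small flat plates on top. Roll it with several slow strokes, with the tips moving at twice the jar's speed and lifting between strokes.

```bash
cat >> h.py <<'E'
from scipy.spatial.transform import Rotation as Ro
TH=-.1164+.046
def W(x,y): return SB+BM@np.array([x,y])
def quat(a): return [np.cos(a/2),np.sin(a/2),0,0]
def snap(tag,names=("side",)):
    for n in names:
        p,d=optics.get_image(n); cv2.imwrite(f"pics/{n}_{tag}.png",p[:,:,::-1]); np.savez(f"{n}_{tag}.npz",p=p,d=d)
E
python3 - <<'E'
from h import *
for a in (TH+np.pi/2,TH-np.pi/2):
    print(Ro.from_quat(quat(a)).as_matrix().round(3).tolist())
    for y in (.12,-.06):
        q=r.solve_ik([*W(-.013,y),.12],quat(a)); print(a,q)
command_gripper(.05)
a=TH+np.pi/2
r.reach([*W(-.014,.122),.14],quat(a))
s=r.read_state(); print(s["eef_pos"],s["eef_rot"],s["time_s"],s["grip_width"],s["contact_force"],s["joint_positions"])
snap("a",("side","wrist"))
E
```

```text
[[0.07, 0.998, 0.0], [0.998, -0.07, 0.0], [0.0, 0.0, -1.0]]
1.5003963267948965 [-1.02647943e-01  5.30380326e-01  1.63464468e+00 -4.44089210e-16
  9.76567644e-01 -3.22479435e-02]
1.5003963267948965 [-4.30332020e-01  5.33443305e-01  1.62885915e+00 -4.44089210e-16
  9.79290204e-01 -3.59932020e-01]
[[-0.07, -0.998, 0.0], [-0.998, 0.07, -0.0], [0.0, 0.0, -1.0]]
-1.6411963267948966 None
-1.6411963267948966 [-4.30332020e-01  5.33443305e-01  1.62885915e+00 -4.44089210e-16
  9.79290204e-01  2.78166063e+00]
[0.54894506 0.02140393 0.1402103 ] [7.32027753e-01 6.81274764e-01 8.91690754e-05 2.39186594e-04] 2.7583 0.05023020796483467 [ 0.86215004 -0.65098977  0.17986024] [-1.00454930e-01  5.03432265e-01  1.61580142e+00 -2.13056303e-04
  1.02188189e+00 -2.85528256e-02]
```

Run:
```python
import cv2
a=cv2.imread("pics/side_a.png")[120:280,130:330]
cv2.imwrite("pics/side_a2.png",cv2.resize(a,None,fx=3.5,fy=3.5,interpolation=cv2.INTER_CUBIC))
```

```text
(no output)
```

View pics/side_a2.png

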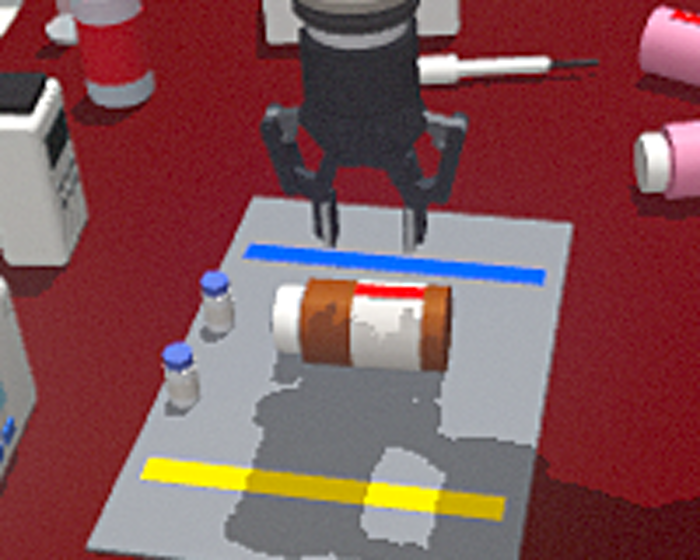

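View pics/wrist_a.png

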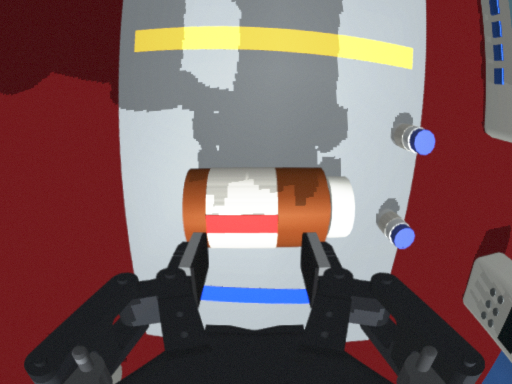

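The side view shows the open tips above the jar, jaws along its axis. The wrist view shows the tips at about (185,265) and (315,265), both within the body's length and clear of the cap and vials. I'll descend until contact, then make a first short stroke.

```bash
cat >> h.py <<'E'
A=TH+np.pi/2; Q=quat(A)
DIR=np.array([np.sin(TH),-np.cos(TH)]) # roll direction in world, toward blue
def st(t=""):
    s=r.read_state(); print(t,s["eef_pos"].round(4),"F",np.round(s["contact_force"],2),"t",round(s["time_s"],2)); return s
def jarnow(tag,y0,y1,n="side"):
    a=np.load(f"{n}_{tag}.npz"); q=jar(n,a["p"],a["d"],y0,y1); xm=q[2]+.052
    print(n,"xmid",round(xm,4),"y",round(q[0][0]+q[0][1]*xm-(.0017 if n=="side" else -.0018),4),"ang",q[0][1].round(3),"z",q[0][2].round(4),"rms",q[1].round(4))
def stroke(xj,yj,off,length,press=.0008,speed=.06,F=3,zdn=.105):
    c=W(xj,yj); s=c-DIR*off; e=s+DIR*length
    r.move_straight([*s,zdn],Q,speed=.15)
    st("above"); hit=r.move_straight([*s,.082],Q,speed=.02,max_force=F); z=st(f"hit {hit}")["eef_pos"][2]
    if not hit: r.move_straight([*s,.12],Q); return
    if press: r.move_straight([*s,z-press],Q,speed=.02); st("pressed")
    r.move_straight([*e,z-press],Q,speed=speed); st("end")
    r.hold(.1); r.move_straight([*e,zdn+.01],Q,speed=.08); return z
E
python3 - <<'E'
from h import *
r.move_straight([*(W(-.014,.1135)-DIR*.01),.110],Q)
stroke(-.014,.1135,.010,.036); snap("b",("side","wrist")); jarnow("b",.04,.15)
E
```

```text
above [0.5487 0.0237 0.1054] F [-0.2   0.12  0.25] t 3.46
hit True [0.5485 0.0239 0.0896] F [-0.31  0.07  4.86] t 4.23
pressed [0.5485 0.0239 0.0895] F [-2.23  0.41  7.64] t 4.48
end [ 0.5461 -0.0124  0.0898] F [-2.96 -0.34  9.91] t 5.23
side xmid -0.0122 y 0.0949 ang 0.054 z 0.0356 rms 0.0015
```

The stroke did what it should: the jar moved 18.5 mm for 36 mm of tip travel, which is pure rolling, and its height is unchanged. Continuing.

Run:
```python
from h import *
stroke(-.013,.0949,.0115,.042); snap("c"); jarnow("c",.02,.13)
stroke(-.012,.0739,.0115,.042); snap("d"); jarnow("d",.0,.11)
```

```text
above [0.5469 0.0073 0.1042] F [0.11 0.18 0.51] t 6.2
hit True [0.5474 0.0068 0.0894] F [-0.43 -0.04  6.42] t 6.98
pressed [0.5475 0.0069 0.0894] F [-3.01  1.46  7.99] t 7.23
end [ 0.5447 -0.0355  0.0897] F [-2.99 -0.58 10.21] t 8.08
side xmid -0.0111 y 0.074 ang 0.049 z 0.0354 rms 0.0016
above [ 0.5455 -0.0138  0.1043] F [-0.31  0.3  -0.03] t 9.03
hit True [ 0.546  -0.0142  0.0895] F [-0.92  1.02  5.37] t 9.81
pressed [ 0.546  -0.0141  0.0894] F [-3.03  0.43  8.03] t 10.06
end [ 0.5433 -0.0565  0.0897] F [-1.62 -0.22 10.04] t 10.91
side xmid -0.0097 y 0.053 ang 0.052 z 0.0354 rms 0.0015
```

Run:
```python
from h import *
stroke(-.010,.053,.0115,.042); snap("e"); jarnow("e",-.02,.09)
stroke(-.009,.032,.0115,.042); snap("f"); jarnow("f",-.04,.07)
```

```text
above [ 0.545  -0.0348  0.1042] F [-0.19 -0.56  1.28] t 11.85
hit True [ 0.5455 -0.0352  0.0894] F [-0.13  1.23  4.36] t 12.63
pressed [ 0.5456 -0.0351  0.0893] F [-2.05  0.79  8.36] t 12.88
end [ 0.5428 -0.0776  0.0897] F [-2.51 -0.55 10.69] t 13.73
side xmid -0.0086 y 0.0319 ang 0.052 z 0.0354 rms 0.0016
above [ 0.5436 -0.0557  0.1043] F [-0.63  0.23  1.63] t 14.68
hit True [ 0.5441 -0.0562  0.0894] F [-0.61  1.1   5.07] t 15.46
pressed [ 0.5441 -0.0562  0.0893] F [-3.19  0.49  7.75] t 15.71
end [ 0.5414 -0.0986  0.0897] F [-3.12 -0.15 10.43] t 16.56
side xmid -0.0083 y 0.0108 ang 0.053 z 0.0354 rms 0.0016
```

Run:
```python
from h import *
stroke(-.008,.0108,.006,.0216)
r.move_straight([*W(-.01,.0),.2],Q)
r.reach([.207,-.482,.256],quat(.4055)); r.hold(.3); st()
snap("g",("side","top")); jarnow("g",-.05,.06); jarnow("g",-.05,.06,"top")
a=cv2.imread("pics/side_g.png")[160:300,150:320]; b=cv2.imread("pics/top_g.png")[95:225,165:325]
cv2.imwrite("pics/g.png",np.hstack([cv2.resize(a,(400,330)),cv2.resize(b,(400,330))]))
```

```text
above [ 0.5416 -0.0821  0.104 ] F [ 0.19  0.77 -1.34] t 17.47
hit True [ 0.5422 -0.0829  0.0899] F [-1.45  0.04  3.69] t 18.23
pressed [ 0.5423 -0.0829  0.0898] F [-2.74 -0.24  8.35] t 18.48
end [ 0.5408 -0.1049  0.0899] F [-2.03 -0.52  7.43] t 18.99
 [ 0.2075 -0.4818  0.256 ] F [ 0.1  -0.26 -0.17] t 22.43
side xmid -0.007 y -0.0001 ang 0.047 z 0.0352 rms 0.0017
top xmid -0.0078 y 0.0005 ang 0.056 z 0.0353 rms 0.0018
```

View pics/g.png

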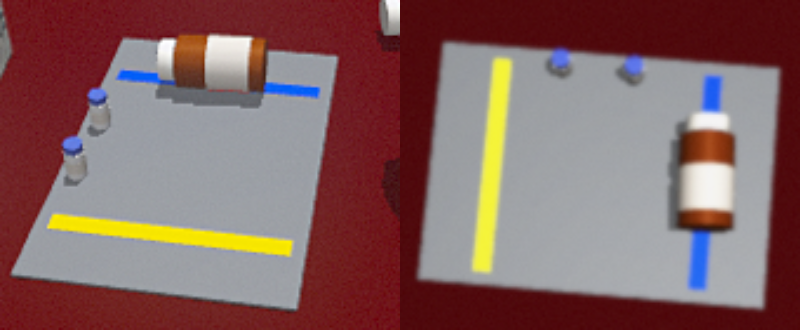

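The jar lies centred on the blue stripe, with the red patch out of sight underneath. The vials are still in place and the arm is clear, so I'm handing it in.

Run:
```python
from h import *
r.finish_job()
```

```text
the job is handed in; nothing more can be done
```

The jar is on the blue stripe and the job is handed in; the robot clock read about 22 s just before. I rolled it there with six slow strokes of the open fingertips on its top, about 113 mm in all. It moved half the tip travel each time, which means it rolled without sliding.

**Last checks, after the arm had withdrawn:**

| Check | Result | Limit |
|---|---|---|
| Axis off the stripe's middle line | −0.1 mm (side camera), 0.5 mm (top camera) | 10 mm |
| Angle to the stripe | about 0.05 rad | 0.2 rad |
| Middle off the stripe's middle, lengthwise | about −7 mm | 50 mm |
| Height of axis | about 35 mm | 33.5 to 38.5 mm |

- **Red patch:** it is underneath. From the rolled distance it should point about 158° from up, but I did not measure that angle directly.
- **Height:** the depth readings sit just under 1 mm low (the mat's top reads 3 mm instead of 4 mm), so the true height is probably close to the nominal 36 mm.
- **Bystanders:** the vials look unmoved in the final pictures. I did not re-measure the pipette or marker; the arm worked only above the jar and returned to its start pose.

No check failed, and the two cameras agreed to within about 1 mm once each was referred to its own view of the stripe.

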